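# Push the sample tin in under the spring lid

## Robot

A 6-joint arm with a two-finger parallel gripper is mounted at the origin on a cart in front of the work surface, level with it; the furniture and walls round the work are solid. World frame = base frame: x ahead of the robot, y to its left, z up, the work surface at z = 0. Lengths are in mm, angles in rad, forces in N, time in s.
With the tool pointing down it reaches from about 275 to 750 mm from the base axis. Payload 10.2 kg.
Tool frame: the origin (TCP) lies at the very end of the fingers, on their centre line; the grasp point (between the pads) lies 19 mm behind it; z points along the fingers, y is the direction in which the jaws open and shut (so a half turn about z gives the same grasp; the last joint's range is limited). The gripper opens to 85 mm and grips with 20 to 120 N. Pads are 22 mm wide; open, the fingers measure 114 mm over their backs; the gripper's body (76 mm by 85 mm) begins 54 mm behind the grasp point. The pads swing forward as they close: fully open they stand 13 mm farther back than shut.
Start: joints at [1.05, 0.313, 1.498, -0, 1.331, -0.223], TCP at [154.057, 501.894, 231.294] pointing down, gripper open.
Joint ranges: [-2.94, 2.94], [-0.97, 2.17], [0.19, 2.56], [-1.23, 4.37], [0.02, 3.11], [-2.88, 2.88]. Speed limits (rad/s): [2.39, 2.39, 3.01, 3.14, 3.14, 3.14].

## Interface

Orientations are given as a unit quaternion [w, x, y, z].
In Python, from rig import readout, cams, finish_job gives the robot as it stands. The module is installed in compiled form; this text tells all that it offers.
- The arm moves only by the tool carry_out, never from a script. Its argument "steps" is one flat list of numbers, 7 for each row, row after row: the shift along the tool's x, y, z in cm, then the turn, a rotation vector about the tool's x, y, z in units of 5 degrees (1.0 is 5 degrees), then the opening, from -1 (shut) to 1 (fully open), so that 0 is half open. In form: [x, y, z, ax, ay, az, hand, x, y, z, ax, ay, az, hand, ...]. A call has 1 to 20 rows; each row shifts and turns the commanded pose from where the row before left it, along the tool's axes as they then stand; what a row does not reach is not made up. A row lasts 1/12 s, in which the tool goes at most 41.7 mm and 7.16 degrees, less where a joint would pass 70% of its speed; a pose out of reach is approached as far as the arm can. A call with a gripper value outside its range is refused whole. The fingers move at their own pace and stop on an object; "grip_force" is the grip in N (left out, the last holds). Time passes only in rows, so rows that do not move let the fingers close. It gives the time, the measured TCP pose, the force and the opening at its end, in the units of the state.
- readout.sense(): the state, without advancing time (a new reading comes with each control period).
- cams.capture(name): name is "side" or "top"; returns the picture (480x640x3 uint8, red, green, blue); there is no depth.
- cams.calibration(name): a dict with "fx", "fy", "cx", "cy" (pixels), "R" (3x3) and "t" (3): a world point X has camera coordinates R X + t. Camera axes: x right, y down, z forward; pixel columns grow to the right and rows downward; lengths in mm; the calibration is good to about 2 mm. A picture is of the moment at which its call begins. calibration takes no time and is no camera call.
- finish_job(): hands the job in, once; it reports no verdict.
The state is a dict: "time_s": time; "joints": joint angles; "dq": joint speeds; "tau": joint torques, N m; "eef_pos": TCP position; "ee_rot": TCP orientation; "force": force on the tool from outside, world axes, zero at the start; "wrist_torque": the same for the moment, N m; "grip_width": opening from 0.0 (shut) to 1.0 (fully open).
Only numpy, scipy, OpenCV 4.12 (cv2) and the standard library are available. Lean on these libraries where they do the work, as an engineer would, in place of code of your own. Each camera call takes 0.05 s, during which the arm holds its last target.

## Task

Push the white tin along its lane into the pocket of the grey sample box: hold the spring-closed green lid open by keeping one fingertip down on the black paddle beside the lane, and with the other fingertip push the tin in under the lid. Then back the finger out and let go of the paddle, so that the lid springs fully shut over the tin. Only push the tin, never lift or tip it, and leave the black tin, the cup and the tamper where they stand.

Things in the scene. Friction and masses are not known exactly. Their poses are not given: they have to be found in the camera images.
- tin_center (a point): centre of the white round lidded tin, 65 mm in diameter and 52 mm tall, about 0.12 kg, standing upright in the lane before the box's mouth; this point is on its axis, 26 mm above its underside
- box_mouth (a point): grey sample box, fixed: point on the lane's centre line, in the mouth plane, on top of the 4 mm base plate (4 mm over the worktop). +x: the way the tin is to be pushed, +y: the paddle's side, z up. The lane, 72 mm wide between slick white-lined rails 22 mm high over the worktop, runs from x = -110 mm to the mouth (x = 0)
- pocket_floor (a point): middle of the pocket's floor, 43 mm beyond the mouth. The pocket runs from the mouth 81 mm deep to its back wall, 72 mm wide between 5 mm side walls ending 56 mm over the worktop; open above apart from the lid. A housing 50 mm tall stands beside it, 46 to 86 mm beyond the mouth on the paddle's side (y 43 to 77 mm)
- paddle: origin: middle of the top of the black ribbed paddle, a bar 190 mm long along the lane, 26 mm wide, centre line at y = 60 mm of box_mouth, from x = -155 to +35 mm. Top 40 mm over the worktop when up; pressed anywhere it goes straight down 18 mm to a stop (22 mm) against a spring of 5 to 7 N and swings the lid open. A fingertip can slide along it while holding it down; released, it springs up
- lid (a joint): angle of the green lid, rad: 0 shut, 2.6 fully open, proportional to the paddle's travel. Plate 87 x 80 mm, 58 mm over the worktop, hinged along the pocket's -y side, swings over to -y. Its 30 mm front skirt bars the mouth when shut. Open it beyond 2.0 for tin and finger to pass. It shuts only when the tin's rear edge is 4 mm past the mouth and no finger is in it
- black_tin: bystander: black lidded tin, 65 mm in diameter, 68 mm tall, standing on the worktop; origin under its centre
- cup: bystander: white espresso cup, 60 mm in diameter, 49 mm tall; origin under its centre
- tamper: bystander: coffee tamper with brown handle, 58 mm in diameter, 86 mm tall, standing; origin under its centre. (To the right of the job a desk lamp's shade hangs about 0.65 m over the worktop, 0.6 to 0.8 m from the robot: draw the arm in when swinging past it)
Things that resemble listed ones, but are neither listed nor needed, are in the scene too. Leave any orange, purple or red look-alike of the part that bears tin_center alone.

How it is judged:
By the outcome, as a careful person would: the job done as asked, in the order asked, and still so for the second after the job is handed in, with the robot touching nothing.
It also fails if it takes over 48 s, if anything falls off the work surface, if the arm or the gripper's body presses on something with over 40 N, if the wrist force passes 120 N, or if a joint passes its speed limit or range.

## Working session

There is one attempt and no reset: what is moved stays moved. The work goes in short steps, Python scripts to look and compute and a tool call to move; the robot and the scene stay as the last step left them, time stands still between calls to the robot, and variables do not carry over. Pictures are saved under pics/ and viewed, and the job is handed in when it is done.

Besides the shell and the picture viewer there is one more tool, called after "Request:" by a JSON object that holds its "op" and its "data". carry_out: Moves the arm, as the interface text tells. Its arguments: {"type":"object","properties":{"steps":{"type":"array","items":{"type":"number"}},"grip_force":{"type":"number"}},"required":["steps"]}

```bash
mkdir -p pics
python3 - <<'E'
from rig import readout,cams
import cv2,json
s=readout.sense();print(s)
for n in("side","top"):
    im=cams.capture(n);cv2.imwrite(f"pics/{n}0.png",im[:,:,::-1])
    c=cams.calibration(n);print(n,c)
E
```

```text
{'time_s': 0.0, 'joints': array([ 1.04963561e+00,  3.13450515e-01,  1.49847206e+00, -2.80334066e-05,
        1.33099787e+00, -2.23411605e-01]), 'dq': array([-0.00070676, -0.00012584,  0.0010273 ,  0.00096038,  0.00057389,
       -0.00031389]), 'tau': array([ 1.48586336e-03, -4.12241006e+01, -2.59766972e+01,  2.08660617e-05,
        3.83553488e-03, -4.82806797e-06]), 'eef_pos': array([153.9045813 , 501.65096258, 230.72164977]), 'ee_rot': array([-2.28808644e-04,  1.48321900e-01,  9.88938913e-01, -6.23369859e-04]), 'force': array([-0.5028721 , -0.64640782, -0.09721708]), 'wrist_torque': array([ 0.01234676,  0.01685188, -0.01549364]), 'grip_width': 0.9975164236195954}
side {'fx': 440.98457809370234, 'fy': 440.98457809370234, 'cx': 317.92064580677896, 'cy': 237.36717098921193, 'R': array([[ 0.99818814, -0.05654002,  0.02058324],
       [-0.01969476, -0.63025346, -0.77613961],
       [ 0.05685561,  0.77432797, -0.63022507]]), 't': array([-542.83561918,  180.28397633,  711.61272161])}
top {'fx': 467.5046501853061, 'fy': 467.5046501853061, 'cx': 323.9831448222764, 'cy': 242.1865117245809, 'R': array([[ 0.01443526, -0.99966944,  0.0212753 ],
       [-0.99241217, -0.01692235, -0.12178558],
       [ 0.12210535, -0.01935586, -0.99232839]]), 't': array([ 164.34982368,  573.1776966 , 1028.93754773])}
```

View pics/side0.png

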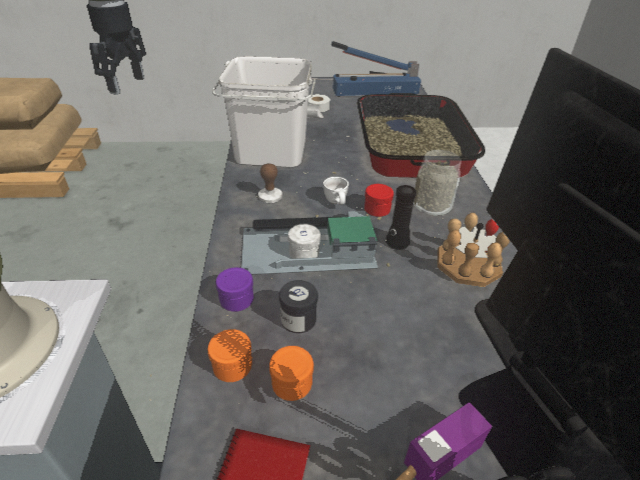

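View pics/top0.png

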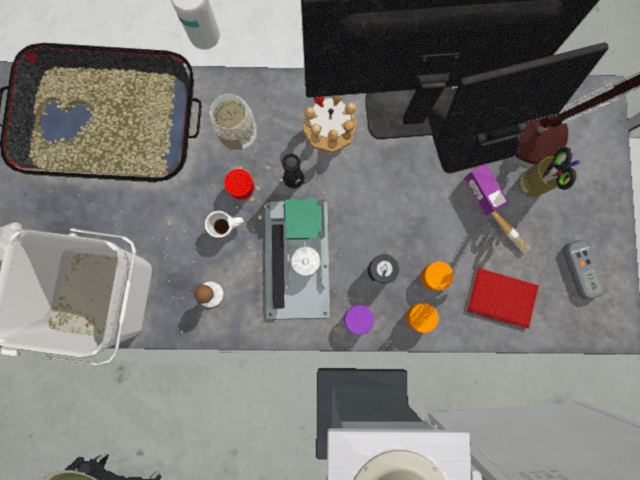

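The top view shows the lane pointing up the image (world +x). The white tin is at about (305,261), the green lid at (303,219) and the black paddle at (279,266), on the +y side. Next I zoom in and measure.

```bash
cat > h.py <<'E'
import numpy as np,cv2
from rig import cams
C={n:cams.calibration(n) for n in("side","top")}
def proj(n,X):
    c=C[n];p=np.asarray(c["R"])@np.asarray(X,float)+c["t"];return np.array([c["fx"]*p[0]/p[2]+c["cx"],c["fy"]*p[1]/p[2]+c["cy"]])
def ray(n,uv):
    c=C[n];R=np.asarray(c["R"]);d=R.T@np.array([(uv[0]-c["cx"])/c["fx"],(uv[1]-c["cy"])/c["fy"],1.]);o=-R.T@c["t"];return o,d
def onz(n,uv,z):
    o,d=ray(n,uv);return o+d*(z-o[2])/d[2]
def tri(a,b):
    o1,d1=ray("side",a);o2,d2=ray("top",b);d1=d1/np.linalg.norm(d1);d2=d2/np.linalg.norm(d2)
    s=np.linalg.lstsq(np.stack([d1,-d2],1),o2-o1,rcond=None)[0]
    p=o1+s[0]*d1;q=o2+s[1]*d2;return (p+q)/2,np.linalg.norm(p-q)
E
python3 - <<'E'
import cv2
t=cv2.imread("pics/top0.png");s=cv2.imread("pics/side0.png")
cv2.imwrite("pics/tz.png",cv2.resize(t[190:330,240:360],None,fx=5,fy=5,interpolation=cv2.INTER_CUBIC)[:600*5//5+100,:][:700][:600] if 0 else cv2.resize(t[190:330,250:350],None,fx=4.2,fy=4.2,interpolation=cv2.INTER_CUBIC))
cv2.imwrite("pics/sz.png",cv2.resize(s[190:290,230:390],None,fx=5,fy=5,interpolation=cv2.INTER_CUBIC))
E
```

```text
(no output)
```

View pics/tz.png

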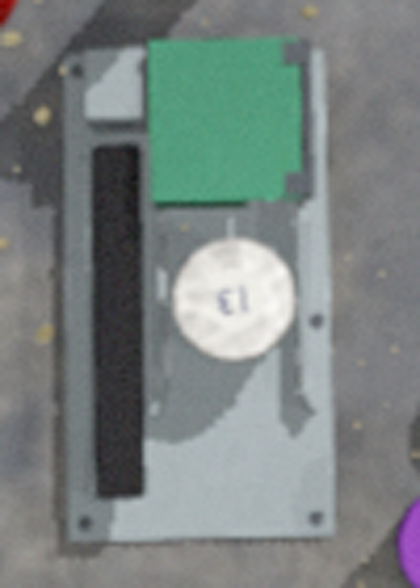

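View pics/sz.png

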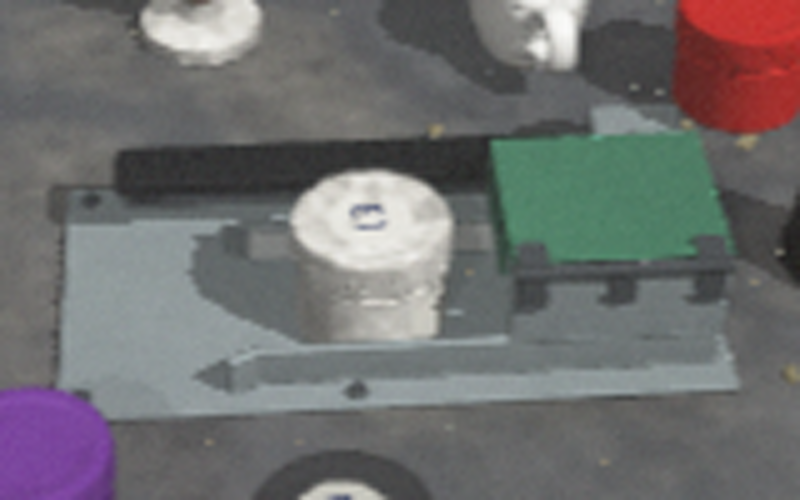

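```bash
cat > m.py <<'E'
import sys
from h import *
def big(m,near=None):
    cs,_=cv2.findContours(m.astype(np.uint8),cv2.RETR_EXTERNAL,cv2.CHAIN_APPROX_NONE)
    return max(cs,key=cv2.contourArea)
def roi(m,x0,y0,x1,y1):
    r=np.zeros(m.shape,bool);r[y0:y1,x0:x1]=1;return m&r
im={n:cv2.imread(f"pics/{n}0.png") for n in C}
R={}
for n in C:
    b=im[n].astype(int);hsv=cv2.cvtColor(im[n],cv2.COLOR_BGR2HSV);mx=b.max(2)
    R[n]=(b,hsv,mx)
g={}
b,hsv,mx=R["top"]
gt=roi((hsv[...,0]>60)&(hsv[...,0]<95)&(hsv[...,1]>80),260,190,340,250)
pt=roi(mx<60,268,215,288,320)
wt=roi((mx>150)&(hsv[...,1]<40)&(b[...,0]<b[...,2]+6),285,240,325,282)
c=big(gt);print("lid top",cv2.boxPoints(cv2.minAreaRect(c)).round(1).tolist())
bp=cv2.boxPoints(cv2.minAreaRect(c))
for p in bp:print("  z58",onz("top",p,58).round(1))
c=big(pt);bp=cv2.boxPoints(cv2.minAreaRect(c))
print("paddle",cv2.contourArea(c))
for p in bp:print("  ",p.round(1),onz("top",p,40).round(1))
c=big(wt);e=cv2.fitEllipse(c);print("tin",e,onz("top",e[0],56))
tt=e[0]
b,hsv,mx=R["side"]
gs=roi((hsv[...,0]>60)&(hsv[...,0]<95)&(hsv[...,1]>80),320,210,380,250)
c=big(gs);q=cv2.approxPolyDP(c,3,True)[:,0];print("lid side",q.tolist())
for p in q:print("  ",onz("side",p,58).round(1))
for X in ([0,0,0],):pass
ws=roi((mx>125)&(hsv[...,1]<40)&(b[...,0]<b[...,2]+6),286,222,322,262)
c=big(ws);print("tin side bbox",cv2.boundingRect(c))
E
python3 m.py
```

```text
lid top [[285.0, 199.0], [321.0, 199.0], [321.0, 238.0], [285.0, 238.0]]
  z58 [663.5 262.6  58. ]
  z58 [665.  181.9  58. ]
  z58 [576.7 180.6  58. ]
  z58 [575.4 260.4  58. ]
paddle 784.5
   [272. 225.] [606.9 291.7  40. ]
   [283. 225.] [607.3 266.8  40. ]
   [283. 307.] [423.5 262.2  40. ]
   [272. 307.] [423.1 286.5  40. ]
tin ((305.3895263671875, 260.6187438964844), (28.563478469848633, 28.99782371520996), 46.07785415649414) [525.97673406 214.30686524  56.        ]
lid side [[328, 218], [332, 238], [361, 241], [374, 236], [368, 217]]
   [578.2 259.9  58. ]
   [581.1 194.5  58. ]
   [636.5 183.6  58. ]
   [664.2 198.1  58. ]
   [661.5 261.   58. ]
tin side bbox (288, 224, 33, 35)
```

```bash
cat > m2.py <<'E'
from m import *
print("----")
def dark_line(n,m,z,axis):
    pass
# top: paddle per-row centre, weighted
g=im["top"].max(2).astype(float)
pts=[]
for r in range(230,303):
    row=g[r,266:290];w=np.clip(80-row,0,50)
    pts.append(((w*np.arange(266,290)).sum()/w.sum(),r))
P=np.array([onz("top",p,40)[:2] for p in pts]);k=np.polyfit(P[:,0],P[:,1],1);print("paddle line y=k x+",k,"y at mid",np.polyval(k,515),"res",np.std(P[:,1]-np.polyval(k,P[:,0])))
col=g[215:320,275:281].mean(1);i=np.arange(215,320)
print("ends",[(int(a),int(v)) for a,v in zip(i,col) if a<230 or a>300])
# green left edge / mid
hsv=cv2.cvtColor(im["top"],cv2.COLOR_BGR2HSV)[...,1].astype(float)
pts=[]
for r in range(203,235):
    row=hsv[r,278:330];w=row>80;a=np.where(w)[0]
    pts.append((a.min()+278-.5,r))
P=np.array([onz("top",p,58)[:2] for p in pts]);print("lid +y edge",np.polyfit(P[:,0],P[:,1],1),P[:,1].mean())
# plate edges
gg=cv2.cvtColor(im["top"],cv2.COLOR_BGR2GRAY).astype(float)
for lo,hi in((258,270),(324,336)):
    pts=[]
    for r in range(240,312):
        d=np.abs(np.diff(gg[r,lo:hi]));j=d.argmax();pts.append((lo+j+.5,r))
    pts=np.array(pts);med=np.median(pts[:,0]);pts=pts[abs(pts[:,0]-med)<3]
    P=np.array([onz("top",p,4)[:2] for p in pts]);print("plate",np.polyfit(P[:,0],P[:,1],1),np.median(P[:,1]),len(pts))
# side tin: white top ellipse centre guess
print("proj tin top into side",proj("side",[526,214.3,56]),"paddle ends",proj("side",[609,279,40]),proj("side",[421,274.4,40]))
for h in(-1,1):
  print(proj("side",[526+32.5*h,214.3,56]))
print(proj("side",[526,214.3+32.5,56]),proj("side",[526,214.3-32.5,4]))
print(tri((230+372/5-.5,190+220/5-.5),tt))
E
python3 m2.py | sed -n '/----/,$p'
```

```text
----
paddle line y=k x+ [3.42694549e-02 2.58836995e+02] y at mid 276.4857645636877 res 0.4162711690379421
ends [(215, 180), (216, 180), (217, 169), (218, 124), (219, 78), (220, 77), (221, 98), (222, 117), (223, 112), (224, 78), (225, 47), (226, 45), (227, 47), (228, 45), (229, 47), (301, 51), (302, 53), (303, 55), (304, 53), (305, 50), (306, 51), (307, 53), (308, 94), (309, 148), (310, 163), (311, 164), (312, 165), (313, 164), (314, 168), (315, 173), (316, 173), (317, 172), (318, 156), (319, 109)]
lid +y edge [6.91955297e-02 2.18854346e+02] 261.701873555293
plate [6.83451481e-03 3.09412754e+02] 312.52563002539625 71
plate [4.13129915e-02 1.40527592e+02] 161.2288006894146 70
proj tin top into side [303.38277158 233.01751596] paddle ends [341.50229591 219.20364052] [252.31422286 222.07793057]
[286.91417804 233.33260578]
[319.78173045 232.70375845]
[302.88743965 223.07320691] [303.8930283  263.55238908]
(array([526.55808338, 214.35003728,  54.662465  ]), np.float64(0.9391642645081777))
```

Request:
{"op": "carry_out", "data": {"steps": [-2.7,-1.1,0,0,0,0,0.1,-2.7,-1.1,0,0,0,0,0.1,-2.7,-1.1,0,0,0,0,0.1,-2.7,-1.1,0,0,0,0,0.1,-2.7,-1.1,0,0,0,0,0.1,-2.7,-1.1,0,0,0,0,0.1,-2.7,-1.1,0,0,0,0,0.1,-2.7,-1.1,0,0,0,0,0.1,-2.7,-1.1,0,0,0,0,0.1,-2.7,-1.1,0,0,0,0,0.1,-2.7,-1.1,0,0,0,0,0.1,-2.7,-1.1,0,0,0,0,0.1,-2.7,-1.1,0,0,0,0,0.1,-2.3,-1.1,0,0,0,0,0.1,0,0,0,0,0,-0.95,0.1,0,0,0,0,0,-0.95,0.1,0,0,0,0,0,-0.95,0.1,0,0,0,0,0,-0.93,0.1,0,0,0,0,0,0,0.1]}}

```text
time_s: 1.68
eef_pos: [466.3, 244.8, 231.0]
ee_rot: [-0.0, -0.017, 1.0, -0.0]
force: [-0.6, -1.3, -0.3]
grip_width: 0.547
```

Request:
{"op": "carry_out", "data": {"steps": [0,0,3,0,0,0,0.1,0,0,3,0,0,0,0.1,0,0,3,0,0,0,0.1,0,0,3,0,0,0,0.1,0,0,2,0,0,0,0.1,0,0,1,0,0,0,0.1,0,0,0,0,0,0,0.1,0,0,0,0,0,0,0.1]}}

```text
time_s: 2.35
eef_pos: [466.8, 245.1, 81.9]
ee_rot: [0.0, -0.016, 1.0, 0.0]
force: [0.2, 0.0, 0.6]
grip_width: 0.547
```

```bash
cat > look.py <<'E'
import sys
from h import *
k=sys.argv[1]
t=cams.capture("top")[:,:,::-1];s=cams.capture("side")[:,:,::-1]
cv2.imwrite(f"pics/top{k}.png",t);cv2.imwrite(f"pics/side{k}.png",s)
a=cv2.resize(s[150:290,220:400],(720,560),interpolation=cv2.INTER_CUBIC);cv2.imwrite(f"pics/sz{k}.png",a)
b=cv2.resize(t[190:330,240:380],(560,560),interpolation=cv2.INTER_CUBIC);cv2.imwrite(f"pics/tz{k}.png",b)
from rig import readout
print({x:np.round(v,3) for x,v in readout.sense().items() if x in("time_s","eef_pos","force","grip_width")})
E
python3 look.py 1
```

```text
{'time_s': np.float64(2.45), 'eef_pos': array([467.217, 245.204,  82.765]), 'force': array([ 0.306,  0.305, -0.024]), 'grip_width': np.float64(0.551)}
```

View pics/sz1.png

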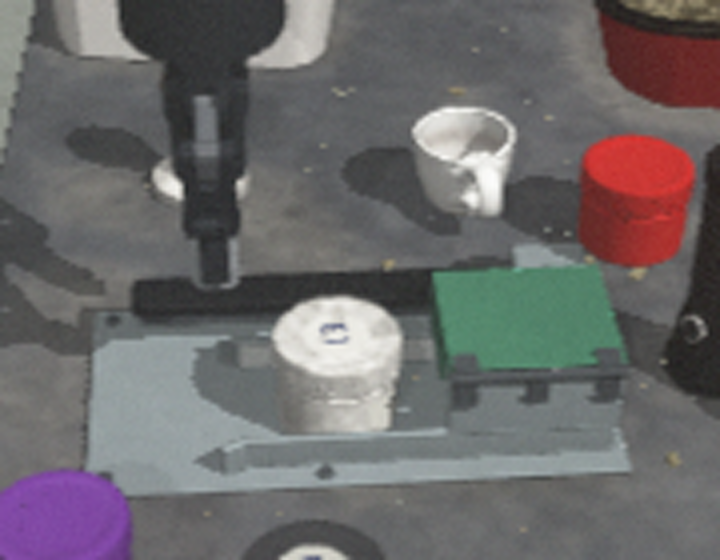

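View pics/tz1.png

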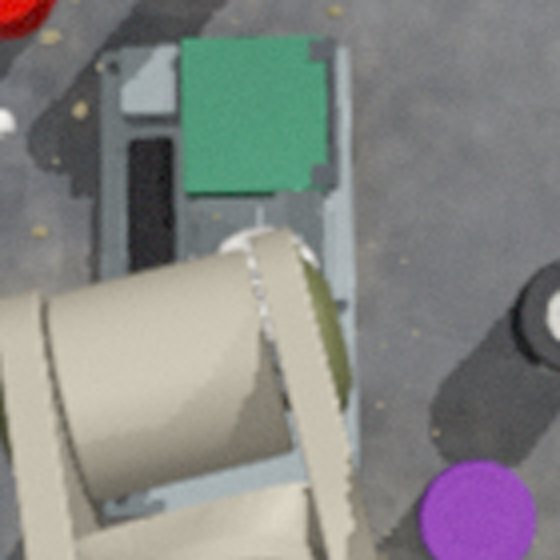

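Run:
```python
from h import *
for z in(70,76,82,88):print(z,proj("side",[467,208,z]).round(1),proj("side",[467,215,z]).round(1))
for x in (456,478):print(proj("side",[x,211,78]))
```

```text
70 [273.1 230. ] [273.1 227.8]
76 [272.9 227.5] [273.  225.3]
82 [272.8 225.1] [272.9 222.9]
88 [272.6 222.6] [272.7 220.4]
[267.1901475  225.86360821]
[278.61730125 225.65648067]
```

Request:
{"op": "carry_out", "data": {"steps": [0,0,1.5,0,0,0,0.1,0,0,1.2,0,0,0,0.1,0,0,0.8,0,0,0,0.1,0,0,0.5,0,0,0,0.1,0,0,0.4,0,0,0,0.1,0,0,0.4,0,0,0,0.1,0,0,0.4,0,0,0,0.1,0,0,0,0,0,0,0.1]}}

```text
time_s: 3.12
eef_pos: [466.7, 245.1, 29.7]
ee_rot: [0.0, -0.016, 1.0, 0.0]
force: [-1.9, 0.3, 5.8]
grip_width: 0.55
```

```bash
python3 look.py 2
```

```text
{'time_s': np.float64(3.217), 'eef_pos': array([466.741, 245.087,  30.096]), 'force': array([-1.961, -0.543,  6.044]), 'grip_width': np.float64(0.552)}
```

View pics/sz2.png

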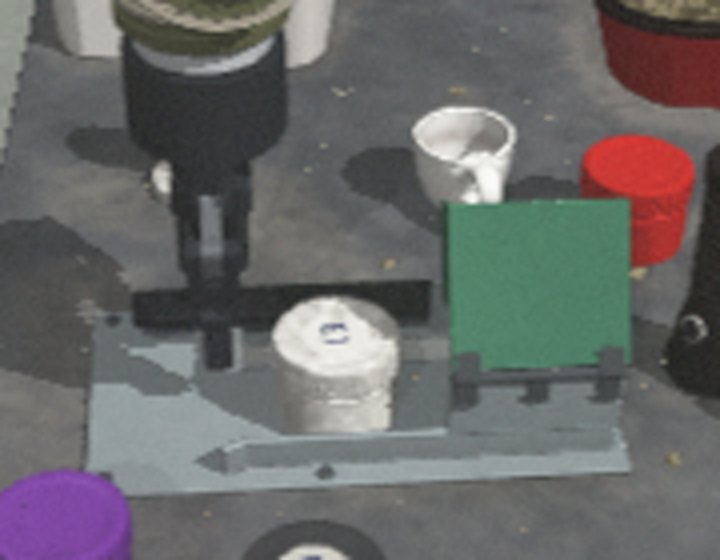

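The paddle is pressed part way at 6 N and the lid stands about upright. I press on to the stop.

Request:
{"op": "carry_out", "data": {"steps": [0,0,0.3,0,0,0,0.1,0,0,0.3,0,0,0,0.1,0,0,0.2,0,0,0,0.1,0,0,0,0,0,0,0.1]}}

```text
time_s: 3.55
eef_pos: [466.7, 245.1, 21.9]
ee_rot: [0.0, -0.016, 1.0, 0.0]
force: [-2.1, -0.2, 6.2]
grip_width: 0.549
```

```bash
python3 look.py 3
```

```text
{'time_s': np.float64(3.65), 'eef_pos': array([466.758, 245.082,  22.104]), 'force': array([-1.784, -0.13 ,  5.791]), 'grip_width': np.float64(0.549)}
```

View pics/sz3.png

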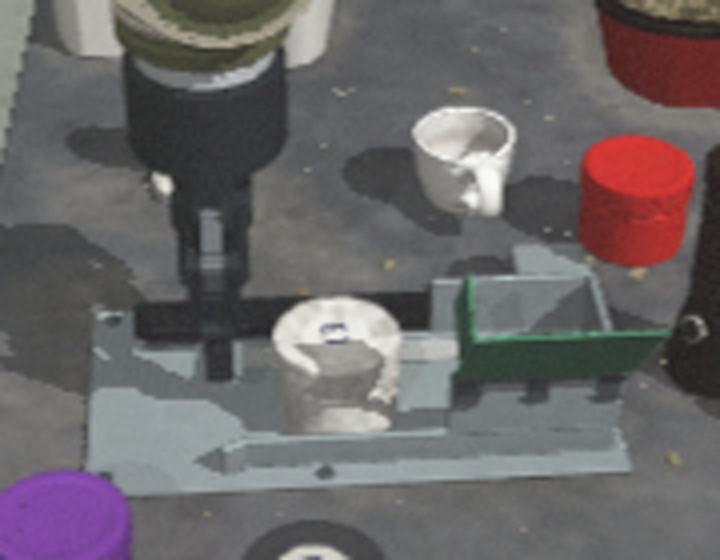

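Request:
{"op": "carry_out", "data": {"steps": [0,0,0.15,0,0,0,0.1,0,0,0.15,0,0,0,0.1,0,0,0,0,0,0,0.1]}}

```text
time_s: 3.9
eef_pos: [466.8, 245.1, 19.4]
ee_rot: [0.0, -0.016, 1.0, 0.0]
force: [-2.8, -1.2, 8.1]
grip_width: 0.548
```

Request:
{"op": "carry_out", "data": {"steps": [0,0,0.1,0,0,0,0.1,0,0,0,0,0,0,0.1]}}

```text
time_s: 4.07
eef_pos: [466.8, 245.2, 19.1]
ee_rot: [0.001, -0.016, 1.0, 0.0]
force: [-6.3, -2.5, 17.1]
grip_width: 0.551
```

```bash
python3 look.py 4
```

```text
{'time_s': np.float64(4.167), 'eef_pos': array([466.814, 245.167,  19.14 ]), 'force': array([-5.739, -2.737, 17.074]), 'grip_width': np.float64(0.555)}
```

View pics/sz4.png

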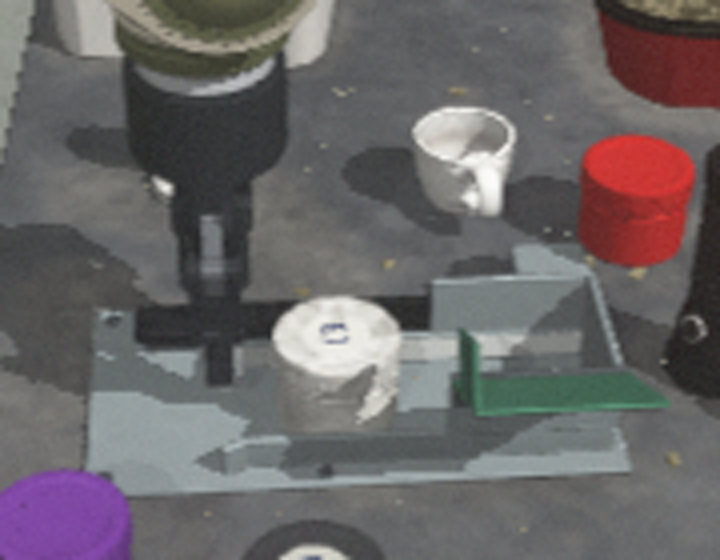

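View pics/tz4.png

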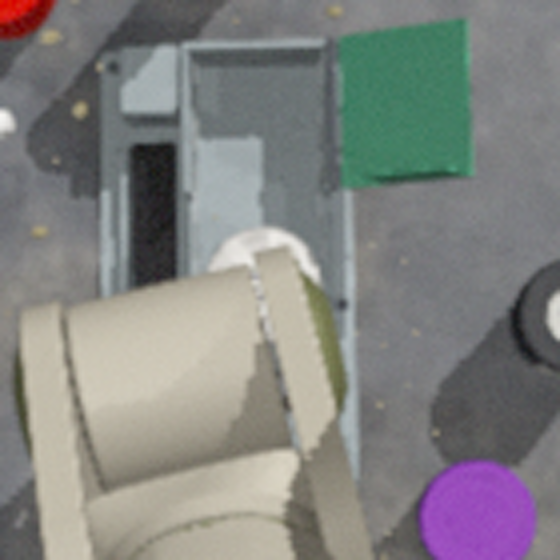

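Request:
{"op": "carry_out", "data": {"steps": [-0.3,0,0,0,0,0,0.1,-0.5,0,0,0,0,0,0.1,-0.5,0,0,0,0,0,0.1,-0.5,0,0,0,0,0,0.1,-0.5,0,0,0,0,0,0.1,-0.5,0,0,0,0,0,0.1,-0.5,0,0,0,0,0,0.1,-0.5,0,0,0,0,0,0.1,-0.4,0,0,0,0,0,0.1,-0.2,0,0,0,0,0,0.1,0,0,0,0,0,0,0.1]}}

```text
time_s: 5.08
eef_pos: [509.1, 247.0, 19.2]
ee_rot: [-0.002, -0.016, 1.0, 0.0]
force: [-14.8, -1.6, 22.3]
grip_width: 0.547
```

```bash
python3 look.py 5
```

```text
{'time_s': np.float64(5.183), 'eef_pos': array([509.122, 246.963,  19.212]), 'force': array([-15.296,   0.092,  22.648]), 'grip_width': np.float64(0.549)}
```

View pics/sz5.png

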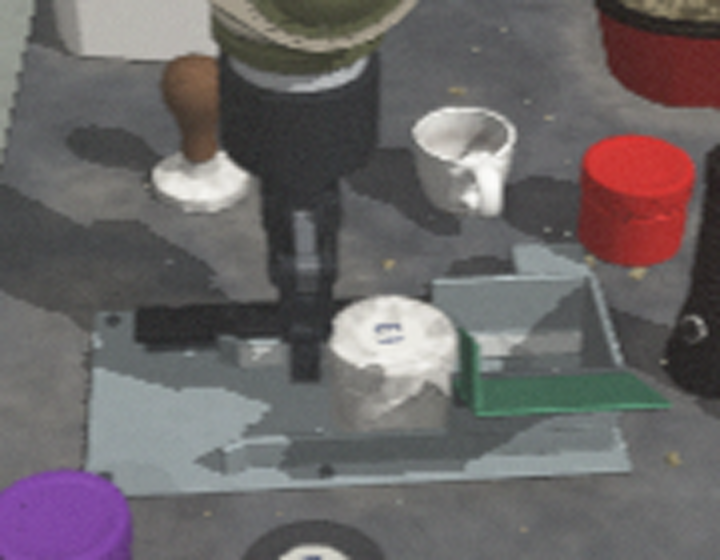

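View pics/tz5.png

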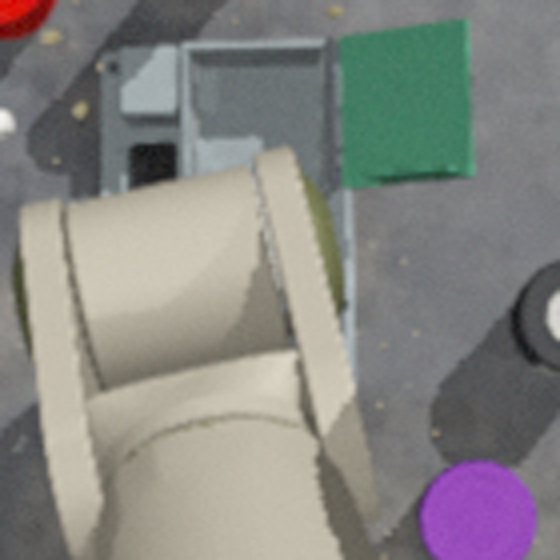

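Request:
{"op": "carry_out", "data": {"steps": [-0.3,0,0,0,0,0,0.1,-0.5,0,0,0,0,0,0.1,-0.5,0,0,0,0,0,0.1,-0.5,0,0,0,0,0,0.1,-0.5,0,0,0,0,0,0.1,-0.5,0,0,0,0,0,0.1,-0.5,0,0,0,0,0,0.1,-0.4,0,0,0,0,0,0.1,-0.2,0,0,0,0,0,0.1,0,0,0,0,0,0,0.1]}}

```text
time_s: 6.02
eef_pos: [548.9, 248.4, 19.2]
ee_rot: [-0.001, -0.016, 1.0, 0.0]
force: [-11.1, 1.1, 17.6]
grip_width: 0.554
```

```bash
python3 look.py 6
```

```text
{'time_s': np.float64(6.117), 'eef_pos': array([548.86 , 248.38 ,  19.257]), 'force': array([-9.95 ,  1.006, 16.691]), 'grip_width': np.float64(0.551)}
```

View pics/sz6.png

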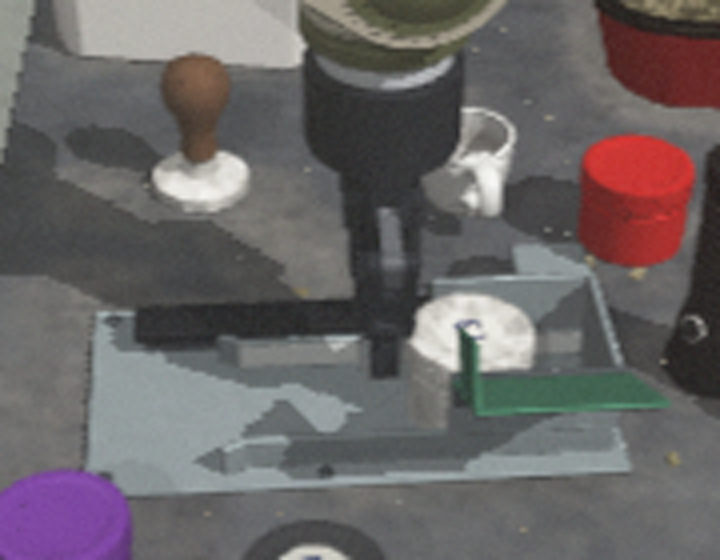

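Request:
{"op": "carry_out", "data": {"steps": [-0.3,0,0,0,0,0,0.1,-0.4,0,0,0,0,0,0.1,-0.4,0,0,0,0,0,0.1,-0.4,0,0,0,0,0,0.1,-0.3,0,0,0,0,0,0.1,-0.2,0,0,0,0,0,0.1,-0.1,0,0,0,0,0,0.1,0,0,0,0,0,0,0.1]}}

```text
time_s: 6.78
eef_pos: [569.1, 249.0, 19.1]
ee_rot: [-0.002, -0.016, 1.0, 0.0]
force: [-13.6, 0.8, 17.9]
grip_width: 0.554
```

```bash
python3 look.py 7
```

```text
{'time_s': np.float64(6.883), 'eef_pos': array([569.079, 248.969,  19.124]), 'force': array([-13.32 ,  -0.776,  16.848]), 'grip_width': np.float64(0.554)}
```

View pics/sz7.png

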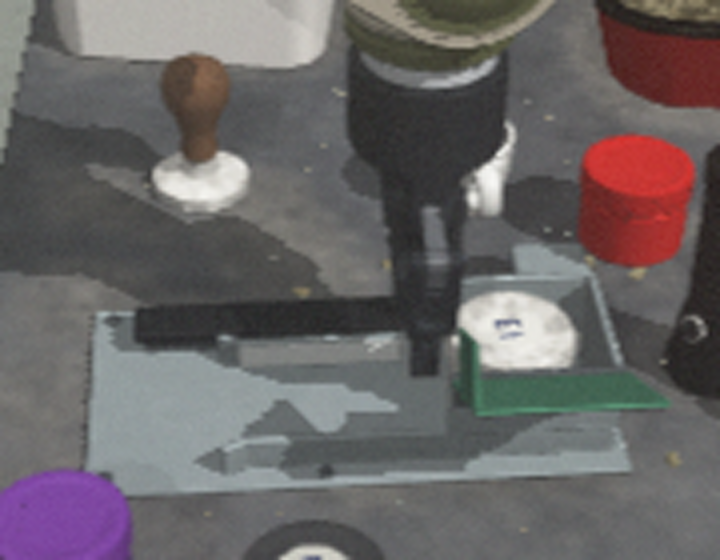

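View pics/tz7.png

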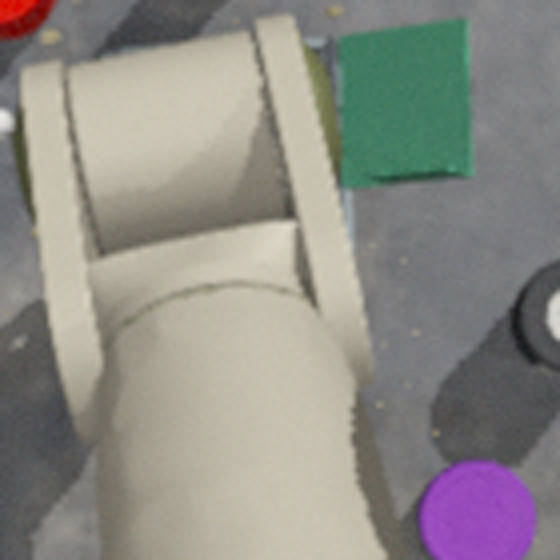

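Request:
{"op": "carry_out", "data": {"steps": [-0.2,0,0,0,0,0,0.1,-0.2,0,0,0,0,0,0.1,0,0,0,0,0,0,0.1,0,0,0,0,0,0,0.1]}}

```text
time_s: 7.22
eef_pos: [573.7, 249.1, 19.2]
ee_rot: [-0.001, -0.016, 1.0, 0.0]
force: [-11.1, -0.7, 14.6]
grip_width: 0.55
```

```bash
python3 look.py 8
python3 - <<'E'
from h import *
im=cv2.imread("pics/side8.png");b=im.astype(int);hsv=cv2.cvtColor(im,cv2.COLOR_BGR2HSV)
m=((b.max(2)>175)&(hsv[...,1]<30)).astype(np.uint8);m[:222]=0;m[246:]=0;m[:,:330]=0;m[:,370:]=0
c=max(cv2.findContours(m,cv2.RETR_EXTERNAL,cv2.CHAIN_APPROX_NONE)[0],key=cv2.contourArea);print(cv2.boundingRect(c))
x,y,w,h=cv2.boundingRect(c)
print("right edge x",onz("side",(x+w-.5,234),56), onz("side",(x-.5,234),56))
print(proj("side",[618,217,56]))
E
```

```text
{'time_s': np.float64(7.317), 'eef_pos': array([573.636, 249.157,  19.128]), 'force': array([-10.229,  -0.071,  15.225]), 'grip_width': np.float64(0.549)}
(337, 223, 29, 19)
right edge x [648.86274257 207.39745998  56.        ] [591.31579236 209.17275719  56.        ]
[349.47354297 231.29196397]
```

View pics/sz8.png

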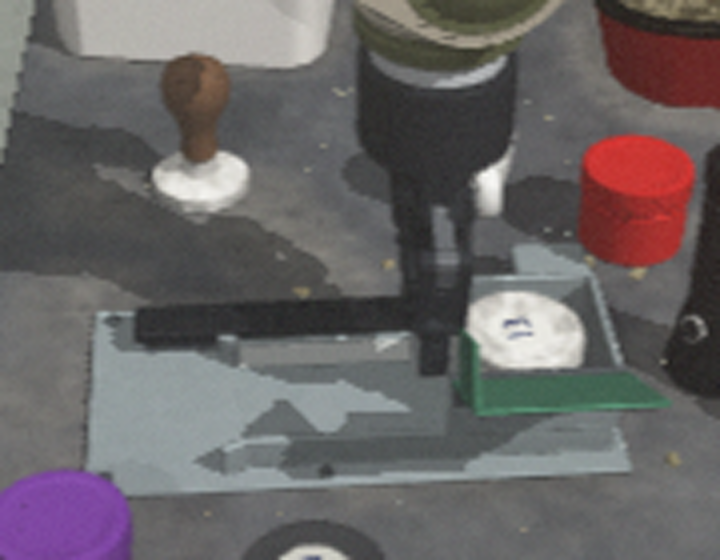

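The tin sits at x≈617, about 42 mm beyond the mouth. I back the finger out along the paddle with the paddle still held down.

Request:
{"op": "carry_out", "data": {"steps": [0.3,0,0,0,0,0,0.1,0.5,0,0,0,0,0,0.1,0.6,0,0,0,0,0,0.1,0.6,0,0,0,0,0,0.1,0.6,0,0,0,0,0,0.1,0.6,0,0,0,0,0,0.1,0.6,0,0,0,0,0,0.1,0.6,0,0,0,0,0,0.1,0.6,0,0,0,0,0,0.1,0.6,0,0,0,0,0,0.1,0.6,0,0,0,0,0,0.1,0.6,0,0,0,0,0,0.1,0.6,0,0,0,0,0,0.1,0.6,0,0,0,0,0,0.1,0.6,0,0,0,0,0,0.1,0.6,0,0,0,0,0,0.1,0.4,0,0,0,0,0,0.1,0.2,0,0,0,0,0,0.1,0,0,0,0,0,0,0.1]}}

```text
time_s: 8.9
eef_pos: [478.7, 245.8, 19.3]
ee_rot: [0.003, -0.016, 1.0, 0.001]
force: [2.4, -0.2, 8.6]
grip_width: 0.551
```

```bash
python3 look.py 9
```

```text
{'time_s': np.float64(9.0), 'eef_pos': array([478.716, 245.791,  19.357]), 'force': array([ 3.209, -0.134,  8.497]), 'grip_width': np.float64(0.55)}
```

View pics/sz9.png

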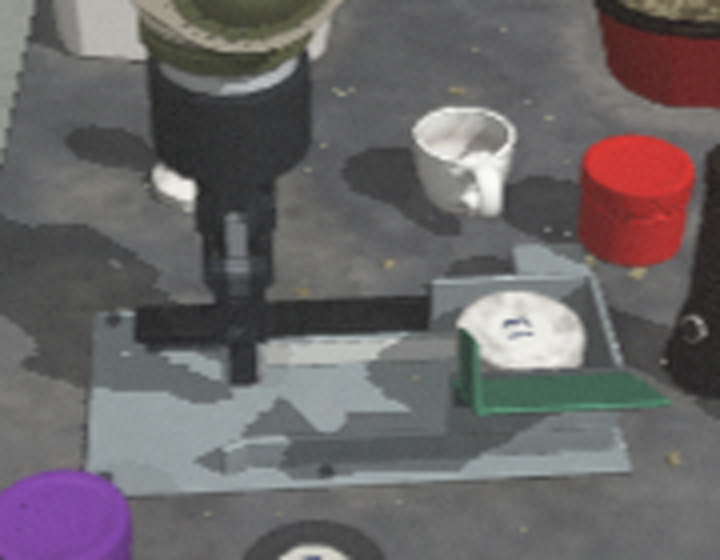

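View pics/tz9.png

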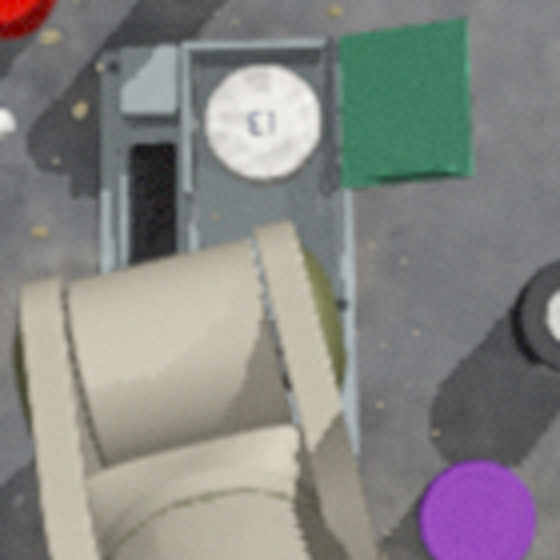

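Run:
```python
from h import *
im=cv2.imread("pics/top9.png");b=im.astype(int);hsv=cv2.cvtColor(im,cv2.COLOR_BGR2HSV)
m=((b.max(2)>150)&(hsv[...,1]<40)).astype(np.uint8);m[:203]=0;m[238:]=0;m[:,:289]=0;m[:,322:]=0
c=max(cv2.findContours(m,cv2.RETR_EXTERNAL,cv2.CHAIN_APPROX_NONE)[0],key=cv2.contourArea);e=cv2.fitEllipse(c);p=onz("top",e[0],56);print(e,p, (p[0]-575)*.9995+(p[1]-218.5)*.033,(p[1]-218.5)-(p[0]-575)*.033)
```

```text
((305.29217529296875, 219.92041015625), (27.75606346130371, 28.206689834594727), 58.732547760009766) [617.12905078 216.28198473  56.        ] 42.03479174841939 -3.6082739499391145
```

The tin is 42 mm past the mouth, so its rear edge is about 9.5 mm inside. I release the paddle.

Request:
{"op": "carry_out", "data": {"steps": [0,0,-0.3,0,0,0,0.1,0,0,-0.4,0,0,0,0.1,0,0,-0.4,0,0,0,0.1,0,0,-0.4,0,0,0,0.1,0,0,-0.5,0,0,0,0.1,0,0,-0.8,0,0,0,0.1,0,0,-1.5,0,0,0,0.1,0,0,-2.5,0,0,0,0.1,0,0,-3,0,0,0,0.1,0,0,-3,0,0,0,0.1,2,0,-3,0,0,0,0.1,2,0,-3,0,0,0,0.1,2,0,-1,0,0,0,0.1,2,0,0,0,0,0,0.1,1,0,0,0,0,0,0.1,0,0,0,0,0,0,0.1,0,0,0,0,0,0,0.1]}}

```text
time_s: 10.42
eef_pos: [386.3, 242.3, 215.0]
ee_rot: [-0.001, -0.016, 1.0, -0.0]
force: [-0.4, -0.4, 0.3]
grip_width: 0.549
```

```bash
python3 look.py 10
```

```text
{'time_s': np.float64(10.517), 'eef_pos': array([386.996, 242.244, 214.832]), 'force': array([ 0.517, -0.767, -0.299]), 'grip_width': np.float64(0.548)}
```

View pics/sz10.png

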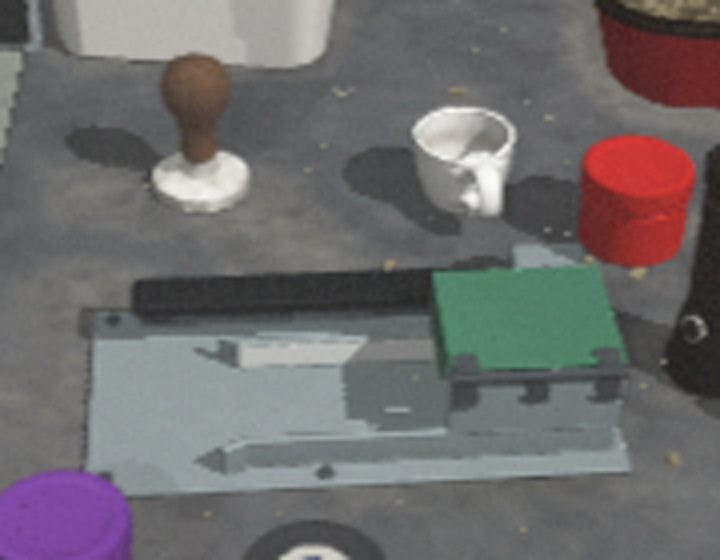

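View pics/top10.png

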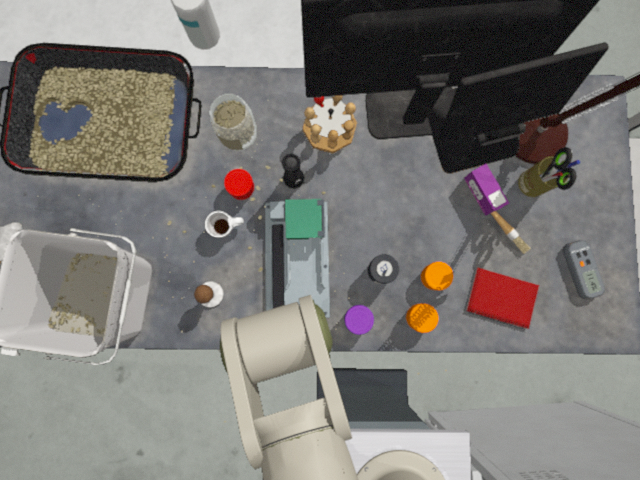

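The lid lies shut exactly as it did at the start (side crop corners at about (432,270) to (625,370)), with the tin inside. The paddle is up, the bystanders have not moved, and the arm is clear at z = 215.

Run:
```python
import cv2,numpy as np
a=cv2.imread("pics/top0.png").astype(int);b=cv2.imread("pics/top10.png").astype(int)
print("lid diff",np.abs(a-b)[195:240,282:324].mean(),"black tin",np.abs(a-b)[250:285,365:400].mean(),"cup",np.abs(a-b)[210:240,203:245].mean(),"tamper",np.abs(a-b)[280:310,190:225].mean())
from rig import finish_job
print(finish_job())
```

```text
lid diff 2.6410934744268078 black tin 2.6952380952380954 cup 2.832010582010582 tamper 3.3384126984126983
the job is handed in; nothing more can be done
None
```

The white tin is in the pocket with the lid sprung shut over it, and I handed the job in at about 10.5 s of the 48 s allowed.

- **Method:** One fingertip held the paddle down at its stop, with the lid fully open and wrist-force readings of up to about 27 N (17 to 23 N vertical). The other fingertip pushed the tin along the lane. I then backed the finger out with the paddle still held, released it, and raised the arm clear.
- **Tin position:** With the lid still open, the top camera put the tin's centre 42 mm past the mouth. That leaves its rear edge about 9.5 mm inside, where at least 4 mm is needed. The side view agreed to within about 1 mm. The tin stands about 3.6 mm towards the hinge side, against the pocket wall.
- **Final checks:** In the top pictures the lid, black tin, cup and tamper match the start to within image noise. In the side view the lid looks fully shut and the paddle is up. The last force reading was below 1 N on each axis, so the robot was touching nothing.
- **Heights and disagreements:** No check failed. The tin's top measured 54.7 mm from two views, against the stated 56 mm. Estimates of the lane's angle varied from 0.007 to 0.07 rad between features, and I used about 0.033. The paddle and lid heights came from the text, and pressing the paddle to its stop was consistent with them.

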